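Gauge the plate gap of a cell clamp with a taper blade

TASK

Take the dust cap off the cell clamp and set it down, not drop it, flat in the open drawer. Then draw the taper gauge from its stand and slide its blade straight down between the clamp's two upright plates until it drags snugly, the sprung plate just giving way but not jammed wide. Finish while still holding the gauge by its handle at that depth, and leave the bottle, the beaker and the jar where they stand.

Things in the scene. Friction and masses are not known exactly. Their poses are not given: they have to be found in the camera images.
- clamp: Clamp fixed to the bench: grey base 90 (x) x 110 (y) x 20 mm, two aluminium end posts (8 mm thick, 50 mm in y, at x = -28 and +28 mm) rising to 104 mm above the bench. Between the posts two upright steel plates (40 mm long in x, 10 mm thick) face each other across a gap that runs along x. Origin: centre of the base's underside, on the bench; z up. Yaw up to 0.4 rad.
- throat (a point): Middle of the gap between the plates (within 1 mm across it), 92 mm above the bench, at the top of their parallel faces; axes as the clamp's. Above it a flared mouth 8 mm high, 13 to 15 mm wide; below it the gap, 67 mm deep, set to 3.0-4.6 mm, differently each time. The pair of plates floats together 6 mm either way along y (at 0.3 N; stays put) and centres itself on the blade.
- set_plate: The plate on the -y side of the gap, 10 mm thick, clamped on the floating pair and not yielding. Origin on the floor of the clamp (20 mm above the bench) below the middle of the gap, axes as the clamp's.
- spring_plate (a joint): How far the sprung plate (on the +y side of the gap) is pushed back along +y, in m: 0 at rest, stop at 0.006. It yields at about 1.4 N and stiffens by 4.5 N per mm. Snug is pushed back 0.4 to 1.8 mm: pushing the gauge down then takes about 4 to 12 N (7 N is well in the middle), and it stays wedged. Over 3.2 mm is jammed.
- cap: Loose grey dust cap, 60 g: plate 66 (x) x 46 (y) x 5 mm with a square knob 20 x 20 mm, 30 mm tall on its middle (top 35 mm above the underside). Lies on the clamp's two end posts, underside 104 mm above the bench, across the gap. Origin: centre of the underside; z up, x along the 66 mm side and along the clamp's x.
- stand: White stand block 60 (x) x 50 (y) x 85 mm fixed on the bench, with an upright slot 22 (x) x 13 (y) mm right through, in which the gauge hangs. Origin: centre of the underside.
- gauge: Taper gauge, about 80 g, hung in the stand. Black handle 34 (x) x 18 (y) x 45 mm tall; under it a steel blade 75 mm long, 16 mm wide (x), its thickness (y) tapering evenly from 8.25 to 2 mm at the tip. Origin: middle of the handle's underside, 85 mm above the bench at the start; z up. Same either way round. Drag begins 12 to 31 mm below the throat; snug is 5 to 25 mm deeper.
- gauge_tip (a point): Middle of the blade's tip, 75 mm below the gauge's origin; axes as the gauge's.
- drawer_o (a point): Open drawer of a small drawer unit (200 x 200 x 85 mm high): centre of the underside of its floor, 16 mm above the bench; floor 6 mm thick. z up; pulled out along -x. Inside: x -77 to +77, y -79 to +79 mm; walls rise 47 mm above this point. The unit's top covers the inner end: open from above is x from -77 mm to (drawer joint - 83 mm). A bar handle stands 40 mm out in front.
- cab_drawer0 (a joint): How far the drawer is pulled out, m (0 shut, 0.1336 stop); starts between 0.115 and 0.13; slides easily at about 1 N.
- reagent: Bystander: amber bottle, 60 mm across, 130 mm tall; origin under its centre. Leave alone.
- beaker: Bystander: glass beaker, 68 mm across, 75 mm tall; origin under its centre. Leave alone.
- jar: Bystander: white jar, 48 mm across, 60 mm tall; origin under its centre. Leave alone.
Mind the look-alikes: they are no part of the job. What is shaped like the cap but green or yellow is not meant. There is more than one size of the gauge; the job needs the larger.

How it is judged (in metres and radians):
On the way, in this order (a step that is already met when the one before it is completed fails the run):
1. the cap is lowered into the drawer, still held, to within 20 mm of its floor (x of cap in the frame of drawer_o between -0.06 and 0.06 m and y of cap in the frame of drawer_o between -0.06 and 0.06 m and z of cap in the frame of drawer_o between 0 and 0.026 m and contact force between the fingers and cap above 0.5 N), for 0.02 s.
2. the cap lies flat in the drawer, let go (x of cap in the frame of drawer_o between -0.06 and 0.06 m and y of cap in the frame of drawer_o between -0.06 and 0.06 m and z of cap in the frame of drawer_o between 0 and 0.012 m and angle between cap's own z axis and vertical below 0.15 rad and contact force between the fingers and cap below 0.1 N), for 0.2 s.
3. the held blade is snug between the plates (value of joint spring_plate between 0.0004 and 0.0018 m and contact force between gauge and set_plate above 1.5 N and z of gauge_tip in the frame of throat below -0.008 m and horizontal distance between gauge_tip and throat below 0.012 m and angle between gauge's own z axis and vertical below 0.12 rad and contact force between the fingers and gauge above 2 N), for 0.3 s.
At the end, for the whole second after the job is handed in: Cap flat (0.15 rad), at rest on the drawer floor, let go; blade upright (0.12 rad) between the plates, tip 8 mm or more below the throat, within 12 mm of its middle, over 1.5 N on the set plate, sprung plate back 0.4 to 1.8 mm; fingers hold the handle (over 2 N), gauge still (all of step 2 and all of step 3 and linear speed of cap below 0.03 m/s and linear speed of gauge below 0.02 m/s); the arm keeps its last pose, push and grip.
It fails at once if the blade is jammed in: sprung plate pushed back more than 3.2 mm (value of joint spring_plate above 0.0032 m).
It fails at once if the bottle, the beaker or the jar is pushed away by more than 30 mm or tipped (distance of any of reagent, beaker, jar from where it was at the start of the episode above 0.03 m or angle between any of reagent, beaker, jar's own z axis and vertical above 0.5 rad).
It also fails if it takes over 58 s, if anything falls off the work surface, if the arm or the gripper's body presses on something with over 40 N, if the wrist force passes 120 N, or if a joint passes its speed limit or range.

ROBOT

A 6-joint arm with a two-finger parallel gripper is mounted at the origin on the work surface. World frame = base frame: x ahead of the robot, y to its left, z up, the work surface at z = 0. Lengths are in mm, angles in rad, forces in N, time in s.
With the tool pointing down it reaches from about 225 to 725 mm from the base axis. Payload 3.1 kg.
Tool frame: the origin (TCP) lies midway between the tips of the shut fingers; the grasp point (between the pads) lies 19 mm behind it; x points along the fingers, y is the direction in which the jaws open and shut, and the axes are right-handed (so a half turn about x gives the same grasp; the last joint's range is limited). The gripper opens to 85 mm and grips with 20 to 120 N. Pads are 22 mm wide; open, the fingers measure 114 mm over their backs; the gripper's body (76 mm by 85 mm) begins 54 mm behind the grasp point. The pads swing forward as they close: fully open they stand 13 mm farther back than shut.
Start: joints at [-1.393, 0.048, 0.099, 1.622, 0, 1.443], TCP at [158.039, -500.641, 231.312] pointing down, gripper open.
Joint ranges: [-2.91, 2.91], [-0.99, 1.94], [-1.21, 1.42], [-2.12, 2.29], [-1.49, 1.47], [-3.14, 3.14]. Speed limits (rad/s): [2.79, 2.79, 3.14, 3.14, 3.14, 3.14].

INTERFACE

Orientations are given as a unit quaternion [x, y, z, w].
In Python, from plant import robot, viewer, workorder gives the robot as it stands.
- The arm moves only by the tool jog_arm, never from a script. Its argument "steps" is one flat list of numbers, 6 for each row, row after row: the shift along the tool's x, y, z in mm, then the turn, a rotation vector about the tool's x, y, z in degrees. In form: [x, y, z, ax, ay, az, x, y, z, ax, ay, az, ...]. A call has 1 to 5 rows; each row is the pose to reach, as a shift and turn from the pose commanded when the call began, along the tool's axes at that moment; what a row does not reach only later rows make up. A row lasts 1/12 s, in which the tool goes at most 41.7 mm and 7.16 degrees, less where a joint would pass 70% of its speed; a pose out of reach is approached as far as the arm can. A call with a gripper value outside its range is refused whole. "fingers" is the closure in counts, from 0 (fully open) to 255 (shut), set as the call begins (left out, the last holds). The fingers move at their own pace and stop on an object; the grip force is fixed at half the most. Time passes only in rows, so rows that repeat a pose let the fingers close. It gives the time, the measured TCP pose, the force and the opening at its end, in the units of the state.
- robot.get_state(): the state, without advancing time (a new reading comes with each control period).
- viewer.read_camera(name): name is "side" or "top"; returns (picture, depth): 480x640x3 uint8, blue, green, red; 480x640 float32, mm along the optical axis (not along the pixel's ray), 0 where there is no reading.
- viewer.camera_info(name): a dict with "intrinsics" (3x3 intrinsics, pixels), "R" (3x3) and "t" (3): a world point X has camera coordinates R X + t. Camera axes: x right, y down, z forward; pixel columns grow to the right and rows downward; lengths in mm; the calibration is good to about 2 mm. A picture is of the moment at which its call begins. camera_info takes no time and is no camera call.
- workorder.finish_job(): hands the job in, once; it reports no verdict.
The state is a dict: "t": time; "joint_positions": joint angles; "dq": joint speeds; "tau": joint torques, N m; "tool_pos": TCP position; "orientation": TCP orientation; "force": force on the tool from outside, world axes, zero at the start; "ft_torque": the same for the moment, N m; "grip_width": finger opening in mm.
Only numpy, scipy, OpenCV 4.12 (cv2) and the standard library are available. Lean on these libraries where they do the work, as an engineer would, in place of code of your own. Each camera call takes 0.05 s, during which the arm holds its last target.

## Working session

There is one attempt and no reset: what is moved stays moved. The work goes in short steps, Python scripts to look and compute and a tool call to move; the robot and the scene stay as the last step left them, time stands still between calls to the robot, and variables do not carry over. Pictures are saved under pics/ and viewed, and the job is handed in when it is done.

Besides the shell and the picture viewer there is one more tool, called after "Call:" by a JSON object that holds its "fn" and its "kwargs", one argument or row to a line. jog_arm: Moves the arm, as the interface text tells. Its arguments: {"type":"object","properties":{"steps":{"type":"array"},"fingers":{"type":"number"}},"required":["steps"]}

```bash
ls; mkdir -p pics
python3 - <<'E'
from plant import robot, viewer, workorder
import cv2,numpy as np
s=robot.get_state(); print({k:np.round(v,3).tolist() for k,v in s.items()})
for n in("side","top"):
    p,d=viewer.read_camera(n); cv2.imwrite(f"pics/{n}0.png",p); np.save(f"{n}0d.npy",d); np.save(f"{n}0.npy",p)
    i=viewer.camera_info(n); print(n,i)
E
```

```text
pics
{'t': 0.0, 'joint_positions': [-1.393, 0.049, 0.098, 1.622, 0.0, 1.443], 'dq': [0.001, 0.0, -0.0, 0.001, -0.001, -0.002], 'tau': [-0.0, -33.879, 32.001, 0.02, -0.0, -0.0], 'tool_pos': [157.941, -500.032, 230.124], 'orientation': [-0.699, -0.109, 0.699, -0.107], 'force': [-0.771, -0.206, 0.002], 'ft_torque': [-0.016, -0.015, 0.004], 'grip_width': 85.596}
side {'intrinsics': array([[440.62307877,   0.        , 314.51790449],
       [  0.        , 440.62307877, 247.05570275],
       [  0.        ,   0.        ,   1.        ]]), 'R': array([[-0.91278392, -0.40843577,  0.00239625],
       [-0.29019163,  0.64437767, -0.70750706],
       [ 0.2874271 , -0.64649644, -0.70670221]]), 't': array([508.01831304, 252.3623205 , 711.93367977])}
top {'intrinsics': array([[488.22432511,   0.        , 317.38942798],
       [  0.        , 488.22432511, 238.92067589],
       [  0.        ,   0.        ,   1.        ]]), 'R': array([[-0.02743994, -0.9996007 , -0.00674435],
       [-0.99359079,  0.02801383, -0.10951061],
       [ 0.10965582,  0.00369616, -0.99396275]]), 't': array([-25.42551646, 584.26204956, 985.4340696 ])}
```

View pics/side0.png

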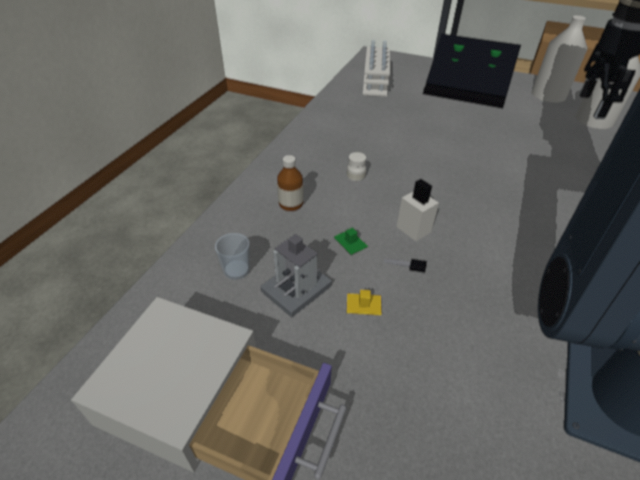

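View pics/top0.png

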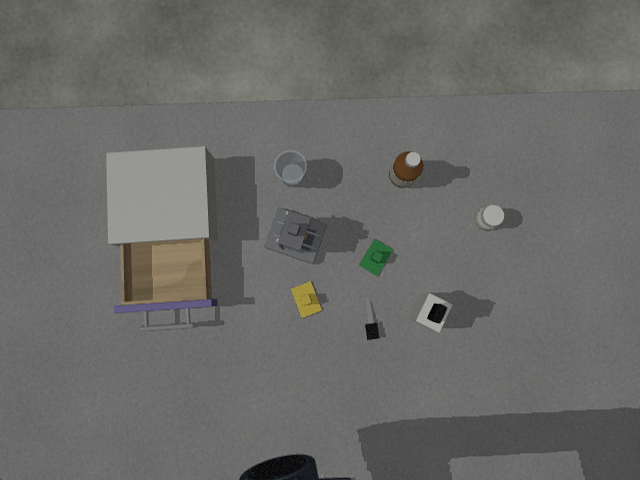

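The side view shows the clamp with the cap at about (295,270), the stand with the gauge at (418,210), and the drawer at (260,410). In the top view the same things are at (297,235), (435,312) and (165,270). The yellow and green caps and the lying gauge are the decoys. Next I zoom in and measure.

```bash
cat > h.py <<'E'
import numpy as np,cv2
from plant import robot, viewer, workorder
def cam(n):
    i=viewer.camera_info(n); return np.array(i["intrinsics"]),np.array(i["R"]),np.array(i["t"])
def ray(n,uv,z):
    K,R,t=cam(n); uv=np.atleast_2d(np.array(uv,float))
    d=np.c_[(uv[:,0]-K[0,2])/K[0,0],(uv[:,1]-K[1,2])/K[1,1],np.ones(len(uv))]@R
    c=-R.T@t; return c+d*((z-c[2])/d[:,2])[:,None]
def proj(n,X):
    K,R,t=cam(n); c=np.atleast_2d(X)@R.T+t; p=c@K.T; return p[:,:2]/p[:,2:]
def cloud(n,d):
    K,R,t=cam(n); v,u=np.mgrid[:480,:640]
    c=np.stack([(u-K[0,2])/K[0,0]*d,(v-K[1,2])/K[1,1]*d,d],-1); return (c-t)@R
def crop(n,p,x0,y0,x1,y1,f,name):
    c=cv2.resize(p[y0:y1,x0:x1],None,fx=f,fy=f,interpolation=cv2.INTER_CUBIC); cv2.imwrite(name,c)
E
python3 - <<'E'
from h import *
p=np.load('top0.npy');s=np.load('side0.npy')
a=cv2.resize(p[200:270,260:335],(400,373),interpolation=2);b=cv2.resize(p[285:340,410:465],(373,373),interpolation=2)
cv2.imwrite('pics/topz.png',np.hstack([a,b]))
a=cv2.resize(s[225:315,255:335],(400,450),interpolation=2);b=cv2.resize(s[170:250,390:450],(338,450),interpolation=2)
cv2.imwrite('pics/sidez.png',np.hstack([a,b]))
P=cloud('top',np.load('top0d.npy'));S=cloud('side',np.load('side0d.npy'))
def reg(P,p,name,u0,v0,u1,v1,zlo,zhi):
    m=np.zeros((480,640),np.uint8);m[v0:v1,u0:u1]=1
    m&=((P[...,2]>zlo)&(P[...,2]<zhi)).astype(np.uint8)
    if m.sum()<5: print(name,'none');return
    Q=P[m>0];r=cv2.minAreaRect(Q[:,:2].astype(np.float32)); print(name,m.sum(),np.round(Q.mean(0),1),np.round(r[0],1),np.round(r[1],1),round(r[2],1))
reg(P,p,'knob t',260,200,335,270,128,145)
reg(P,p,'plate t',260,200,335,270,100,118)
reg(P,p,'base t',255,195,340,275,14,26)
reg(P,p,'gauge top t',400,280,470,345,118,140)
reg(P,p,'stand top t',400,280,470,345,78,92)
reg(P,p,'unit top',95,140,220,260,80,92)
reg(P,p,'drawer floor',118,240,210,312,17,27)
reg(P,p,'drawer walls',100,240,225,315,55,72)
reg(S,s,'knob s',255,225,335,315,128,145)
reg(S,s,'plate s',255,225,335,315,100,118)
reg(S,s,'base s',255,225,335,315,14,26)
reg(S,s,'gauge top s',390,170,450,250,122,140)
reg(S,s,'stand top s',390,170,450,250,78,92)
reg(S,s,'unit s',70,290,260,480,80,92)
for n in('top','side'):
  d=np.load(n+'0d.npy');print(np.mean(d==0))
E
```

```text
knob t 122 [593.4   2.5 138.5] [594.    2.4] [19.3 20.3] 69.5
plate t 700 [593.3   3.1 109.2] [595.   5.] [50.8 65.9] 69.9
base t 1124 [588.9   4.8  20.6] [595.5   5. ] [110.4  90.1] 69.4
gauge top t 207 [ 429.2 -262.5  129.3] [ 429.  -263.4] [18.9 34.2] 60.9
stand top t 564 [ 429.4 -259.9   85.2] [ 429.  -263.6] [51.  59.4] 61.9
unit top 9113 [675.9 276.1  85.2] [677.2 276.8] [185.9 201.8] 2.3
drawer floor 4122 [529.6 276.6  22.1] [530.6 268.5] [122.  166.3] 2.2
drawer walls 1083 [491.3 273.2  64.7] [517.3 271.7] [138.4 197.2] 2.3
knob s 148 [590.8   8.3 136.7] [591.9   5.9] [20.7 21.2] 71.0
plate s 592 [587.6  13.8 109. ] [592.7   7.5] [52.1 67.6] 68.9
base s 1108 [587.7  30.   20.6] [593.    8.2] [111.2  92. ] 69.6
gauge top s 135 [ 426.2 -257.2  128.8] [ 427.4 -259.7] [19.7 35.2] 61.9
stand top s 373 [ 424.6 -250.    84.7] [ 426.7 -261.5] [54.2 62.2] 62.0
unit s 15113 [670.6 289.3  85.6] [675.5 278.6] [186.9 202.2] 2.1
0.0040234375
0.003987630208333333
```

Run:
```python
from h import *
b=cv2.resize(np.load('side0.npy')[280:480,150:350],(600,600),interpolation=2);cv2.imwrite('pics/drw.png',b)
```

```text
(no output)
```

View pics/topz.png

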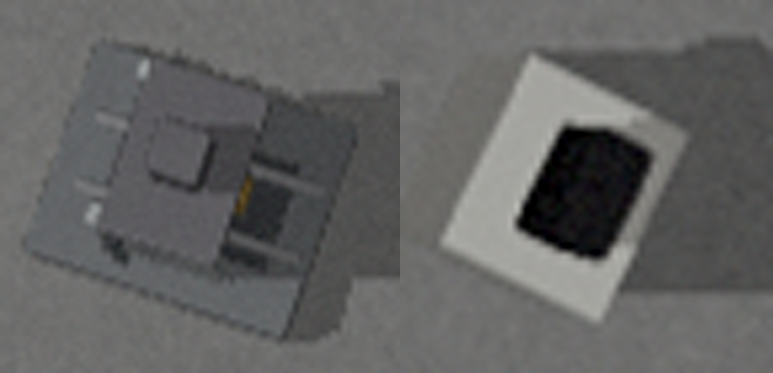

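View pics/sidez.png

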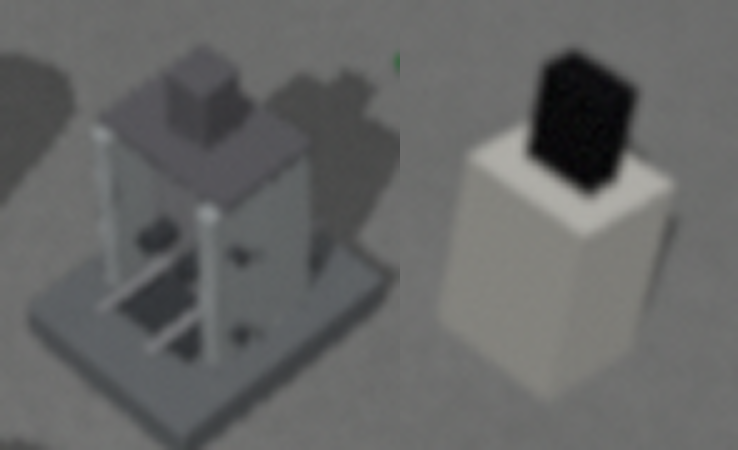

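```bash
cat >> h.py <<'E'
from scipy.spatial.transform import Rotation as Ro
def down(yd):
    "tool x down, jaw axis y at world heading yd deg"
    a=np.radians(yd); x=np.array([0,0,-1.]);y=np.array([np.cos(a),np.sin(a),0]);return Ro.from_matrix(np.c_[x,y,np.cross(x,y)])
def go(pos,yd):
    s=robot.get_state();c=Ro.from_quat(s['orientation'])
    y=c.as_matrix()[:,1];cur=np.degrees(np.arctan2(y[1],y[0]))
    yt=cur+((yd-cur+90)%180-90)
    sh=c.inv().apply(np.array(pos,float)-s['tool_pos']);rv=(c.inv()*down(yt)).as_rotvec(degrees=True)
    print('t',round(s['t'],2),'pos',np.round(s['tool_pos'],1),'jaw',round(cur,1),'->',round(yt,1),'q6',round(s['joint_positions'][5],2),'w',round(s['grip_width'],1),'F',np.round(s['force'],1))
    print('   step',np.round(sh,1),np.round(rv,2),'rows>=',round(max(np.linalg.norm(sh)/41.7,np.linalg.norm(rv)/7.16),1))
E
python3 - <<'E'
from h import *
go((593,4.5,200),69.4); go((593,4.5,200),-20.6)
E
```

```text
t 0.1 pos [ 157.9 -500.1  230.2] jaw -72.5 -> -110.6 q6 1.44 w 85.7 F [-1.3 -0.1 -0.3]
   step [  31.1 -350.2 -566.8] [3.812e+01 2.000e-02 1.200e-01] rows>= 16.0
t 0.1 pos [ 157.9 -500.1  230.2] jaw -72.5 -> -20.6 q6 1.44 w 85.7 F [-1.3 -0.1 -0.3]
   step [  31.1 -350.2 -566.8] [-51.88  -0.07   0.11] rows>= 16.0
```

View pics/drw.png

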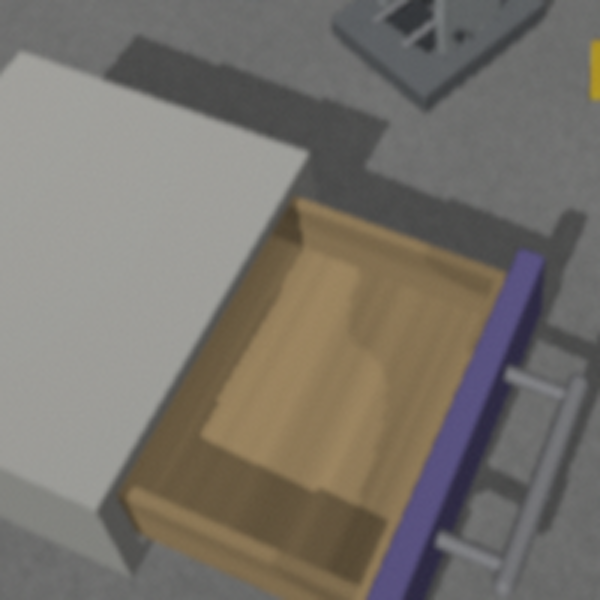

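```bash
cat >> h.py <<'E'
def plan(pos,yt,n):
    "n calls; yt absolute jaw heading (deg, not wrapped relative to current)"
    s=robot.get_state();c=Ro.from_quat(s['orientation']);p=np.array(s['tool_pos'])
    y=c.as_matrix()[:,1];cur=np.degrees(np.arctan2(y[1],y[0]));p0=p.copy()
    print('t',round(s['t'],2),'pos',np.round(p,1),'jaw',round(cur,1),'q',np.round(s['joint_positions'],2),'w',round(s['grip_width'],1),'F',np.round(s['force'],1))
    for k in range(1,n+1):
        q=p0+(np.array(pos,float)-p0)*k/n;cn=down(cur+(yt-cur)*k/n)
        print(k,np.round(c.inv().apply(q-p),1),np.round((c.inv()*cn).as_rotvec(degrees=True),2));c,p=cn,q
E
python3 -c "
from h import *
plan((593,4.5,220),69.4,4)"
```

```text
t 0.1 pos [ 157.9 -500.1  230.2] jaw -72.5 q [-1.39  0.05  0.1   1.62  0.    1.44] w 85.7 F [-1.3 -0.1 -0.3]
1 [   2.8  -87.5 -141.7] [-35.47  -0.06   0.11]
2 [   2.6   10.9 -166.2] [-35.47   0.     0.  ]
3 [   2.6  105.3 -129. ] [-35.47   0.     0.  ]
4 [  2.6 160.7 -44. ] [-35.47   0.     0.  ]
```

Call:
{"fn": "jog_arm", "kwargs": {
  "steps": [2.8, -87.5, -141.7, -35.5, -0.1, 0.1, 2.8, -87.5, -141.7, -35.5, -0.1, 0.1, 2.8, -87.5, -141.7, -35.5, -0.1, 0.1, 2.8, -87.5, -141.7, -35.5, -0.1, 0.1, 2.8, -87.5, -141.7, -35.5, -0.1, 0.1],
  "fingers": 0
}}

```text
t: 0.52
tool_pos: [270.5, -368.9, 228.3]
orientation: [0.631, 0.32, -0.63, 0.32]
force: [-0.0, -0.4, 0.1]
grip_width: 85.2
```

Call:
{"fn": "jog_arm", "kwargs": {
  "steps": [2.6, 10.9, -166.2, -35.5, 0, 0, 2.6, 10.9, -166.2, -35.5, 0, 0, 2.6, 10.9, -166.2, -35.5, 0, 0, 2.6, 10.9, -166.2, -35.5, 0, 0, 2.6, 10.9, -166.2, -35.5, 0, 0]
}}

```text
t: 0.93
tool_pos: [379.0, -242.3, 225.0]
orientation: [0.503, 0.497, -0.502, 0.497]
force: [-0.5, -0.8, 0.8]
grip_width: 85.4
```

Call:
{"fn": "jog_arm", "kwargs": {
  "steps": [2.6, 105.3, -129, -35.5, 0, 0, 2.6, 105.3, -129, -35.5, 0, 0, 2.6, 105.3, -129, -35.5, 0, 0, 2.6, 105.3, -129, -35.5, 0, 0, 2.6, 105.3, -129, -35.5, 0, 0]
}}

```text
t: 1.35
tool_pos: [487.2, -116.2, 221.3]
orientation: [0.328, 0.627, -0.327, 0.627]
force: [-0.4, -0.9, 1.0]
grip_width: 85.4
```

Call:
{"fn": "jog_arm", "kwargs": {
  "steps": [2.6, 160.7, -44, -35.5, 0, 0, 2.6, 160.7, -44, -35.5, 0, 0, 2.6, 160.7, -44, -35.5, 0, 0, 2.6, 160.7, -44, -35.5, 0, 0, 2.6, 160.7, -44, -35.5, 0, 0]
}}

```text
t: 1.77
tool_pos: [595.5, 10.2, 215.9]
orientation: [0.122, 0.698, -0.121, 0.696]
force: [-1.5, -0.7, -0.6]
grip_width: 85.2
```

```bash
python3 -c "
from h import *
go((593,4.5,160),69.4)"
```

```text
t 1.77 pos [595.5  10.2 215.9] jaw 70.2 -> 69.4 q6 0.25 w 85.2 F [-1.5 -0.7 -0.6]
   step [55.9 -6.2 -0.3] [ 0.84 -0.17 -0.03] rows>= 1.3
```

Call:
{"fn": "jog_arm", "kwargs": {
  "steps": [54, -6.2, -0.3, 0.8, 0, 0, 54, -6.2, -0.3, 0.8, 0, 0, 54, -6.2, -0.3, 0.8, 0, 0, 54, -6.2, -0.3, 0.8, 0, 0]
}}

```text
t: 2.1
tool_pos: [589.0, -1.4, 164.0]
orientation: [0.13, 0.696, -0.131, 0.694]
force: [1.0, 0.3, 0.4]
grip_width: 85.4
```

Run:
```python
from h import *
go((593,4.5,113),69.4)
p,d=viewer.read_camera('side'); cv2.imwrite('pics/a1.png',cv2.resize(p[150:330,220:400],(600,600),interpolation=2))
```

```text
t 2.1 pos [589.   -1.4 164. ] jaw 68.7 -> 69.4 q6 0.26 w 85.4 F [1.  0.3 0.4]
   step [51.   7.1  1.7] [-0.68 -0.18  0.18] rows>= 1.2
```

View pics/a1.png

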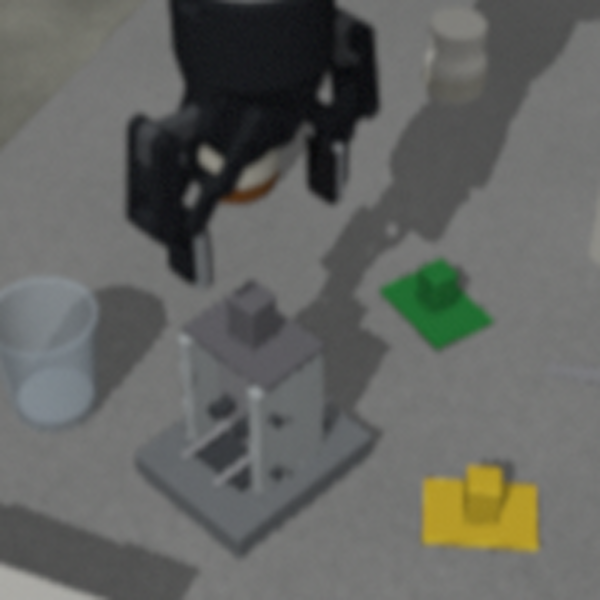

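The jaws stand over the grey knob, which is at about (255,310) in the crop. The last reading was taken before the arm settled, so I settle and re-read.

Call:
{"fn": "jog_arm", "kwargs": {
  "steps": [0, 6, 1, 0, 0, 0, 0, 6, 1, 0, 0, 0, 0, 6, 1, 0, 0, 0, 0, 6, 1, 0, 0, 0]
}}

```text
t: 2.48
tool_pos: [594.2, 3.6, 167.2]
orientation: [0.13, 0.694, -0.131, 0.696]
force: [0.3, -0.3, 0.5]
grip_width: 85.5
```

Run:
```python
from h import *
go((593,4.5,113),69.4)
```

```text
t 2.48 pos [594.2   3.6 167.2] jaw 68.7 -> 69.4 q6 0.27 w 85.5 F [ 0.3 -0.3  0.5]
   step [54.2  0.5 -1.6] [-0.68  0.17  0.1 ] rows>= 1.3
```

Call:
{"fn": "jog_arm", "kwargs": {
  "steps": [25, 0.5, -1.5, -0.7, 0, 0, 45, 0.5, -1.5, -0.7, 0, 0, 53, 0.5, -1.5, -0.7, 0, 0, 53, 0.5, -1.5, -0.7, 0, 0, 53, 0.5, -1.5, -0.7, 0, 0]
}}

```text
t: 2.9
tool_pos: [591.8, 4.5, 112.7]
orientation: [0.125, 0.696, -0.127, 0.695]
force: [-0.1, -0.8, 0.2]
grip_width: 85.3
```

Call:
{"fn": "jog_arm", "kwargs": {
  "steps": [0, 0, 0, 0, 0, 0, 0, 0, 0, 0, 0, 0, 0, 0, 0, 0, 0, 0, 0, 0, 0, 0, 0, 0, 0, 0, 0, 0, 0, 0],
  "fingers": 255
}}

```text
t: 3.32
tool_pos: [592.5, 4.5, 113.4]
orientation: [0.125, 0.695, -0.127, 0.696]
force: [0.0, -0.5, 0.7]
grip_width: 25.9
```

Call:
{"fn": "jog_arm", "kwargs": {
  "steps": [0, 0, 0, 0, 0, 0, 0, 0, 0, 0, 0, 0, 0, 0, 0, 0, 0, 0]
}}

```text
t: 3.57
tool_pos: [592.6, 4.5, 113.4]
orientation: [0.125, 0.695, -0.127, 0.696]
force: [-0.3, 0.1, 3.0]
grip_width: 18.7
```

Run:
```python
from h import *
go((593,4.5,170),69.4)
p,d=viewer.read_camera('side'); cv2.imwrite('pics/a2.png',cv2.resize(p[150:330,220:400],(600,600),interpolation=2))
```

```text
t 3.57 pos [592.6   4.5 113.4] jaw 69.4 -> 69.4 q6 0.25 w 18.7 F [-0.3  0.1  3. ]
   step [-56.6   0.1   0.5] [0.02 0.1  0.12] rows>= 1.4
```

View pics/a2.png

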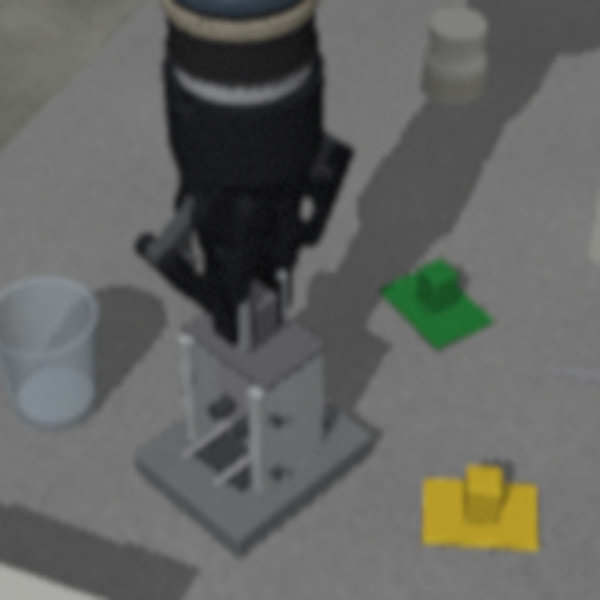

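The knob is held, with an opening of 18.7 mm. I lift it.

Call:
{"fn": "jog_arm", "kwargs": {
  "steps": [-20, 0, 0, 0, 0, 0, -50, 0, 0, 0, 0, 0, -75, 0, 0, 0, 0, 0, -75, 0, 0, 0, 0, 0, -75, 0, 0, 0, 0, 0]
}}

```text
t: 4.03
tool_pos: [593.3, 4.6, 189.5]
orientation: [0.126, 0.694, -0.127, 0.697]
force: [0.2, 0.4, -0.7]
grip_width: 19.0
```

Run:
```python
from h import *
plan((525,271.5,185),92.2,2)
p,d=viewer.read_camera('side'); cv2.imwrite('pics/a3.png',cv2.resize(p[150:330,220:400],(600,600),interpolation=2))
```

```text
t 4.03 pos [593.3   4.6 189.5] jaw 69.4 q [-0.1   0.22  0.2   1.55 -0.    0.26] w 19.0 F [ 0.2  0.4 -0.7]
1 [  1.8 112.9 -78.9] [-11.39   0.22   0.1 ]
2 [  2.2 126.3 -55. ] [-11.39   0.     0.  ]
```

View pics/a3.png

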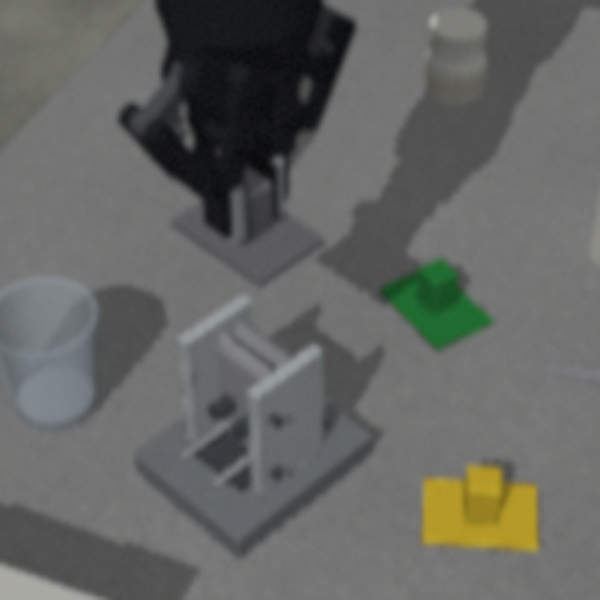

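The cap came up level, and the plates' gap is now visible at about (255,350). Now I carry the cap over the drawer.

Call:
{"fn": "jog_arm", "kwargs": {
  "steps": [1.8, 35, -25, -3.5, 0, 0, 1.8, 70, -50, -7, 0, 0, 1.8, 112.9, -78.9, -11.4, 0, 0, 1.8, 112.9, -78.9, -11.4, 0, 0, 1.8, 112.9, -78.9, -11.4, 0, 0]
}}

```text
t: 4.5
tool_pos: [555.6, 141.3, 183.1]
orientation: [0.054, 0.707, -0.056, 0.703]
force: [-1.5, -0.1, -0.1]
grip_width: 18.8
```

Call:
{"fn": "jog_arm", "kwargs": {
  "steps": [2.2, 35, -15, -3.5, 0, 0, 2.2, 70, -31, -7, 0, 0, 2.2, 105, -46, -11.4, 0, 0, 2.2, 126.3, -55, -11.4, 0, 0, 2.2, 126.3, -55, -11.4, 0, 0]
}}

```text
t: 4.92
tool_pos: [522.0, 274.6, 181.0]
orientation: [-0.016, 0.708, 0.014, 0.706]
force: [-0.5, -0.7, -0.5]
grip_width: 19.1
```

Call:
{"fn": "jog_arm", "kwargs": {
  "steps": [30, 0, 0, 0, 0, 0, 60, 0, 0, 0, 0, 0, 85, 0, 0, 0, 0, 0, 85, 0, 0, 0, 0, 0, 85, 0, 0, 0, 0, 0]
}}

```text
t: 5.33
tool_pos: [522.0, 269.1, 95.0]
orientation: [-0.015, 0.709, 0.011, 0.705]
force: [-0.4, 0.3, -0.2]
grip_width: 18.6
```

Run:
```python
from h import *
go((525,271.5,34),92.2)
p,d=viewer.read_camera('side'); cv2.imwrite('pics/a4.png',cv2.resize(p[240:480,130:370],(600,600),interpolation=2))
```

```text
t 5.33 pos [522.  269.1  95. ] jaw 92.1 -> 92.2 q6 0.33 w 18.6 F [-0.4  0.3 -0.2]
   step [61.   2.6  3.5] [-0.09 -0.39  0.3 ] rows>= 1.5
```

View pics/a4.png

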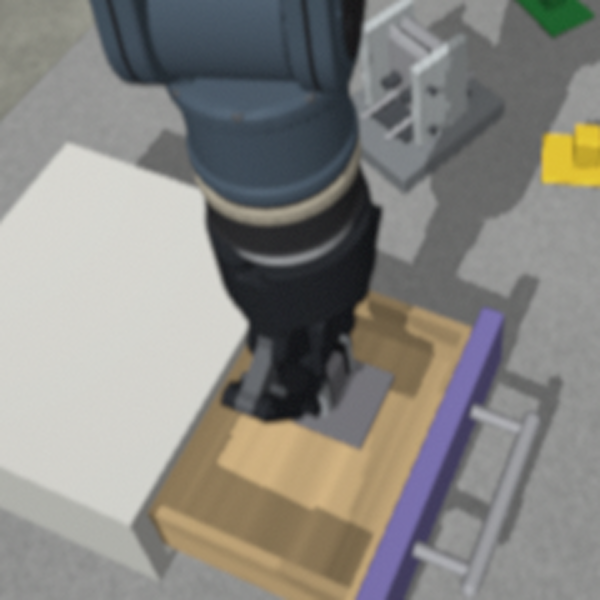

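The cap is over the open floor of the drawer, clear of the unit and the front wall. I lower it.

Call:
{"fn": "jog_arm", "kwargs": {
  "steps": [25, 1, 2, 0, -0.4, 0.3, 45, 1, 2, 0, -0.4, 0.3, 55, 1, 2, 0, -0.4, 0.3, 55, 1, 2, 0, -0.4, 0.3, 55, 1, 2, 0, -0.4, 0.3]
}}

```text
t: 5.8
tool_pos: [526.4, 272.2, 44.2]
orientation: [-0.012, 0.704, 0.015, 0.71]
force: [0.1, 0.4, -0.6]
grip_width: 18.9
```

Call:
{"fn": "jog_arm", "kwargs": {
  "steps": [3, 0, 0, 0, 0, 0, 5, 0, 0, 0, 0, 0, 6, 0, 0, 0, 0, 0, 7, 0, 0, 0, 0, 0]
}}

```text
t: 6.13
tool_pos: [526.3, 272.6, 36.8]
orientation: [-0.013, 0.704, 0.015, 0.71]
force: [-0.4, -0.5, -0.5]
grip_width: 18.3
```

Call:
{"fn": "jog_arm", "kwargs": {
  "steps": [2, 0, 0, 0, 0, 0, 3, 0, 0, 0, 0, 0, 4, 0, 0, 0, 0, 0, 4, 0, 0, 0, 0, 0]
}}

```text
t: 6.47
tool_pos: [525.5, 272.3, 31.7]
orientation: [-0.013, 0.705, 0.015, 0.709]
force: [-0.5, -0.2, -0.9]
grip_width: 19.0
```

Call:
{"fn": "jog_arm", "kwargs": {
  "steps": [1, 0, 0, 0, 0, 0, 1, 0, 0, 0, 0, 0, 2, 0, 0, 0, 0, 0, 2, 0, 0, 0, 0, 0]
}}

```text
t: 6.8
tool_pos: [526.6, 272.4, 31.5]
orientation: [-0.013, 0.704, 0.015, 0.71]
force: [-0.7, -1.3, 5.5]
grip_width: 18.9
```

It touches the floor (5.5 N), so I release.

Call:
{"fn": "jog_arm", "kwargs": {
  "steps": [-1, 0, 0, 0, 0, 0, -1, 0, 0, 0, 0, 0, -1, 0, 0, 0, 0, 0, -1, 0, 0, 0, 0, 0, -1, 0, 0, 0, 0, 0],
  "fingers": 90
}}

```text
t: 7.22
tool_pos: [525.5, 272.3, 30.7]
orientation: [-0.013, 0.705, 0.015, 0.709]
force: [-0.0, 0.2, -1.0]
grip_width: 55.0
```

Call:
{"fn": "jog_arm", "kwargs": {
  "steps": [-20, 0, 0, 0, 0, 0, -50, 0, 0, 0, 0, 0, -85, 0, 0, 0, 0, 0, -120, 0, 0, 0, 0, 0, -150, 0, 0, 0, 0, 0]
}}

```text
t: 7.63
tool_pos: [524.9, 272.0, 183.2]
orientation: [-0.012, 0.704, 0.015, 0.71]
force: [0.6, 0.3, -0.1]
grip_width: 55.1
```

Run:
```python
from h import *
plan((560,160,200),70,1)
p,d=viewer.read_camera('side'); cv2.imwrite('pics/a5.png',cv2.resize(p[240:480,130:370],(600,600),interpolation=2))
np.save('sd.npy',d)
```

```text
t 7.63 pos [524.9 272.  183.2] jaw 92.2 q [0.36 0.21 0.18 1.53 0.   0.33] w 55.1 F [ 0.6  0.3 -0.1]
1 [ -16.9 -113.2   30.9] [22.22  0.39 -0.27]
```

View pics/a5.png

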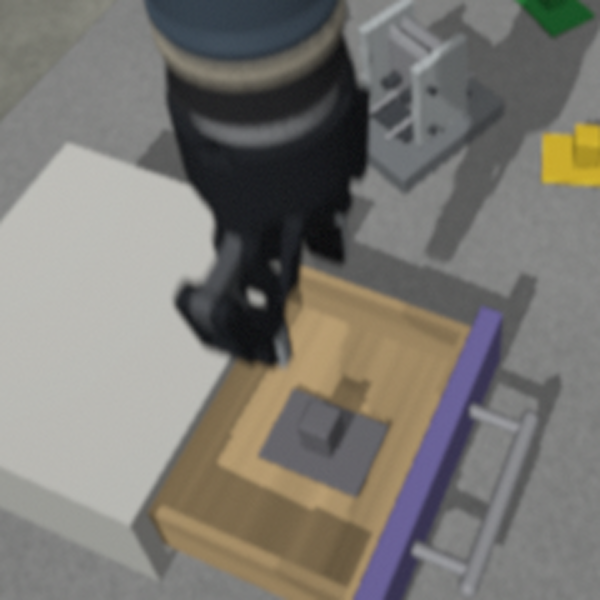

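The cap lies flat in the drawer, at (322,440) in the crop. Next is the gauge.

Run:
```python
from h import *
plan((428.2,-261.5,200),61.5,3)
```

```text
t 7.68 pos [528.  273.1 190.8] jaw 92.2 q [0.36 0.2  0.19 1.54 0.   0.33] w 55.2 F [1.8 0.3 4.5]
1 [  -5.  -176.8  -40.1] [10.24  1.03 -0.49]
2 [  -3.1 -181.1   -8.1] [10.24  0.    0.  ]
3 [  -3.1 -179.7   24.2] [10.24  0.    0.  ]
```

Call:
{"fn": "jog_arm", "kwargs": {
  "steps": [-12, -36, -8, 2, 0, 0, -12, -75, -16, 5, 0, 0, -12, -115, -25, 8, 0, 0, -12, -150, -34, 10.2, 0.5, 0, -12, -176.8, -40.1, 10.2, 0.5, 0]
}}

```text
t: 8.1
tool_pos: [490.8, 91.3, 192.1]
orientation: [0.051, 0.706, -0.049, 0.704]
force: [0.1, -0.2, 0.7]
grip_width: 55.0
```

Call:
{"fn": "jog_arm", "kwargs": {
  "steps": [-3, -36, -1.6, 2, 0, 0, -3, -76, -3.2, 5, 0, 0, -3, -115, -5, 8, 0, 0, -3, -150, -6.6, 10.2, 0, 0, -3, -181, -8.1, 10.2, 0, 0]
}}

```text
t: 8.52
tool_pos: [457.6, -86.5, 194.5]
orientation: [0.113, 0.699, -0.112, 0.697]
force: [0.2, 0.9, -0.3]
grip_width: 55.0
```

Call:
{"fn": "jog_arm", "kwargs": {
  "steps": [-3, -40, 5, 2, 0, 0, -3, -80, 10, 5, 0, 0, -3, -120, 16, 8, 0, 0, -3, -155, 21, 10.2, 0, 0, -3, -179.7, 24.2, 10.2, 0, 0]
}}

```text
t: 8.93
tool_pos: [424.3, -265.8, 196.7]
orientation: [0.175, 0.686, -0.174, 0.684]
force: [1.1, 0.5, 0.3]
grip_width: 55.5
```

Call:
{"fn": "jog_arm", "kwargs": {
  "steps": [0, 0, 0, 0, 0, 0, 0, 0, 0, 0, 0, 0, 0, 0, 0, 0, 0, 0]
}}

```text
t: 9.18
tool_pos: [425.2, -262.2, 196.9]
orientation: [0.175, 0.687, -0.172, 0.684]
force: [0.0, 0.4, 0.4]
grip_width: 55.2
```

Run:
```python
from h import *
go((428.2,-261.5,150),61.5)
p,d=viewer.read_camera('top'); np.save('t1.npy',p);np.save('t1d.npy',d)
q,e=viewer.read_camera('side'); np.save('s1.npy',q);np.save('s1d.npy',e)
cv2.imwrite('pics/b1.png',np.hstack([cv2.resize(p[200:270,260:330],(400,400),interpolation=2),cv2.resize(q[225:315,250:340],(400,400),interpolation=2)]))
cv2.imwrite('pics/b2.png',q)
```

```text
t 9.18 pos [ 425.2 -262.2  196.9] jaw 61.6 -> 61.5 q6 -0.19 w 55.2 F [0.  0.4 0.4]
   step [46.9  1.9  2.5] [ 0.12 -0.26 -0.16] rows>= 1.1
```

View pics/b1.png

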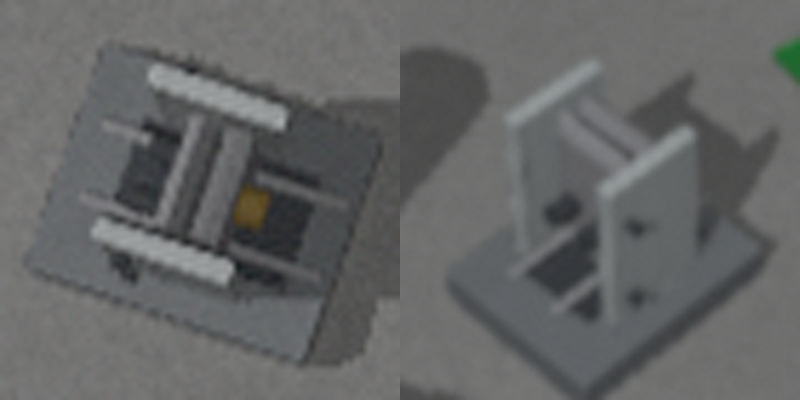

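View pics/b2.png

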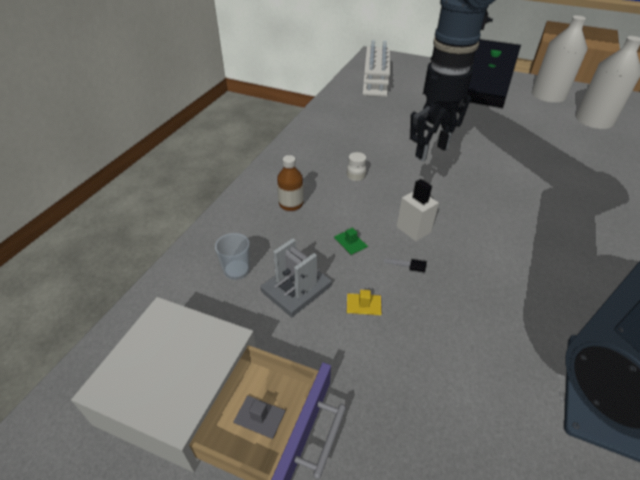

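The top crop shows the two plates with the gap between them at about (205,170). The side view shows the stand and gauge untouched and the cap in the drawer. Next I measure the gap.

Run:
```python
from h import *
for n in('t','s'):
    cn={'t':'top','s':'side'}[n]
    P=cloud(cn,np.load(n+'1d.npy')).reshape(-1,3);G=cv2.cvtColor(np.load(n+'1.npy'),6).ravel()
    def rect(m):
        r=cv2.minAreaRect(P[m][:,:2].astype(np.float32));return np.round(r[0],1),np.round(r[1],1),round(r[2],1)
    near=(abs(P[:,0]-594)<80)&(abs(P[:,1]-6)<80)
    print(cn,'base',rect(near&(P[:,2]>14)&(P[:,2]<26)),'posts',rect(near&(P[:,2]>102.5)&(P[:,2]<107)))
    c=np.array([594.5,6.0]) ;a=np.radians(-20.6);ex=np.array([np.cos(a),np.sin(a)]);ey=np.array([-ex[1],ex[0]])
    X=(P[:,:2]-c)@ex;Y=(P[:,:2]-c)@ey
    m=near&(abs(X)<19)&(P[:,2]>80)&(abs(Y)<30)
    o=np.argsort(Y[m]);
    for lo in np.arange(-24,24,2.):
        k=m&(Y>=lo)&(Y<lo+2)
        if k.sum(): print(lo,k.sum(),np.round(np.percentile(P[k][:,2],[10,50,90]),1),int(G[k].mean()))
# ray-cast image profile at z=100 plane
    img=np.load(n+'1.npy').mean(2).astype(np.float32)
    for xx in(-12,-4,4,12):
        ys=np.arange(-24,25,2.);W=np.c_[c+xx*ex+ys[:,None]*ey,np.full(len(ys),100.)]
        uv=proj(cn,W).astype(np.float32);print(cn,xx,cv2.remap(img,uv[None,:,0],uv[None,:,1],1)[0].astype(int))
```

```text
top base (array([595.6,   4.9]), array([110.4,  90.4]), 69.5) posts (array([595.3,   4.8]), array([49.3, 63.7]), 69.9)
-18.0 15 [80.8 88.5 93.7] 73
-16.0 23 [89.6 92.7 99.5] 96
-14.0 21 [ 96.5  99.6 101.6] 97
-12.0 19 [ 98.5  99.5 101.3] 104
-10.0 18 [94.6 96.7 98.8] 108
-8.0 15 [90.  94.3 96.2] 97
-4.0 21 [85.  91.7 93.5] 71
-2.0 22 [93.4 95.9 97.4] 78
0.0 23 [ 96.4  99.6 101.7] 85
2.0 20 [ 97.4  99.4 101.7] 118
4.0 14 [ 94.8  99.4 100.7] 125
6.0 9 [88.7 92.2 94.5] 103
top -12 [ 45  50  56  61  88  94  97 106  97  66  67  77  78 104 123  98  59  57
  58  58  60  62  67  95 105]
top -4 [ 74  74  71  67  85  95 102 107  97  62  66  77  80 106 123 106  63  61
  59  63  63  62  69  96 104]
top 4 [ 67  57  56  63  91  95 103 108 100  63  73  78  82 109 125  94  66  59
  60  61  71  83  83  97 109]
top 12 [ 49  53  54  66  91 102 105 110  91  63  69  79  84 109 122  95  58  57
  57  53  55  56  69  98 101]
side base (array([593.3,   8.3]), array([111.5,  91.7]), 69.8) posts (array([593.5,   8.4]), array([49.9, 66. ]), 69.5)
-14.0 7 [97.8 98.3 99.2] 102
-12.0 16 [ 97.5  99.  100.1] 108
-10.0 21 [ 96.6  97.9 100.8] 115
-8.0 33 [94.6 96.2 99.8] 116
-6.0 35 [88.8 92.1 94.9] 102
-4.0 6 [91.9 93.9 96.5] 98
0.0 1 [98.1 98.1 98.1] 109
2.0 14 [91.  98.8 99.8] 119
4.0 34 [91.9 98.3 99.8] 121
6.0 42 [83.  92.3 99.2] 111
8.0 42 [82.  87.1 92.9] 101
side -12 [ 75  76  77  77  78  85  95 107 115 118 115 106  95 100 115 123 123 119
 111 103  97  96  96  97  96]
side -4 [ 79  77  78  78  81  87  96 108 118 119 117 108  98 102 115 124 124 120
 112 103  97  96  96  95  95]
side 4 [108 109 110 111 108 106 107 111 118 119 117 110  99 103 116 123 123 119
 112 102  97  95  98 100 101]
side 12 [111 110 110 110 106 102 103 111 118 120 117 109 101 108 120 124 121 114
 107 102 101 100 100 101 101]
```

Call:
{"fn": "jog_arm", "kwargs": {
  "steps": [25, 1.9, 2.5, 0, 0, 0, 45, 1.9, 2.5, 0, 0, 0, 47, 1.9, 2.5, 0, 0, 0, 47, 1.9, 2.5, 0, 0, 0, 47, 1.9, 2.5, 0, 0, 0]
}}

```text
t: 9.7
tool_pos: [428.7, -261.5, 151.0]
orientation: [0.174, 0.687, -0.172, 0.685]
force: [0.1, 0.6, 1.1]
grip_width: 55.4
```

Run:
```python
from h import *
go((428.2,-261.5,94),61.5)
p,d=viewer.read_camera('top')
q,e=viewer.read_camera('side')
cv2.imwrite('pics/c1.png',np.hstack([cv2.resize(p[260:360,385:485],(400,400),interpolation=2),cv2.resize(q[130:240,365:475],(400,400),interpolation=2)]))
```

```text
t 9.7 pos [ 428.7 -261.5  151. ] jaw 61.7 -> 61.5 q6 -0.19 w 55.4 F [0.1 0.6 1.1]
   step [57.  -0.4 -0.3] [ 0.2  -0.18 -0.11] rows>= 1.4
```

View pics/c1.png

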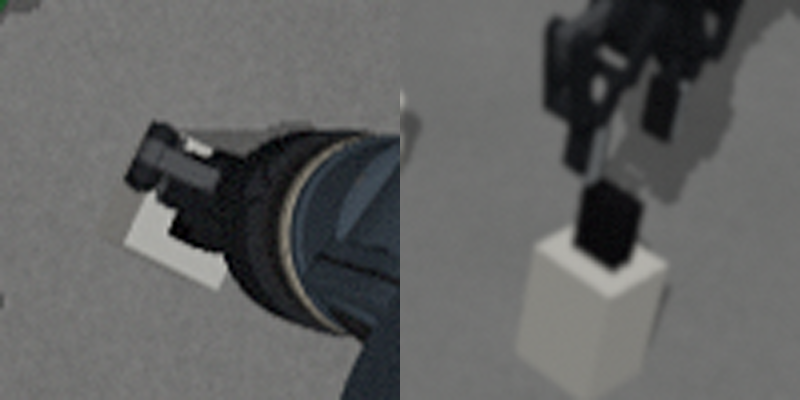

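The fingers straddle the black handle, with the stand below it. I descend and grip.

Call:
{"fn": "jog_arm", "kwargs": {
  "steps": [25, -0.3, -0.3, 0, 0, 0, 45, -0.3, -0.3, 0, 0, 0, 57, -0.3, -0.3, 0, 0, 0, 57, -0.3, -0.3, 0, 0, 0, 57, -0.3, -0.3, 0, 0, 0]
}}

```text
t: 10.22
tool_pos: [427.7, -261.9, 93.4]
orientation: [0.174, 0.687, -0.172, 0.684]
force: [0.3, -0.5, -0.1]
grip_width: 55.5
```

Call:
{"fn": "jog_arm", "kwargs": {
  "steps": [1, 0, 0, 0, 0, 0, 1, 0, 0, 0, 0, 0, 1, 0, 0, 0, 0, 0, 1, 0, 0, 0, 0, 0, 1, 0, 0, 0, 0, 0],
  "fingers": 255
}}

```text
t: 10.63
tool_pos: [428.6, -262.7, 93.7]
orientation: [0.174, 0.686, -0.173, 0.685]
force: [0.0, 0.6, 3.3]
grip_width: 17.6
```

Call:
{"fn": "jog_arm", "kwargs": {
  "steps": [0, 0, 0, 0, 0, 0, 0, 0, 0, 0, 0, 0]
}}

```text
t: 10.8
tool_pos: [428.7, -262.7, 93.7]
orientation: [0.174, 0.686, -0.173, 0.685]
force: [-0.0, 0.5, 5.7]
grip_width: 17.0
```

Call:
{"fn": "jog_arm", "kwargs": {
  "steps": [-15, 0, 0, 0, 0, 0, -40, 0, 0, 0, 0, 0, -70, 0, 0, 0, 0, 0, -100, 0, 0, 0, 0, 0, -120, 0, 0, 0, 0, 0]
}}

```text
t: 11.22
tool_pos: [428.2, -262.6, 214.3]
orientation: [0.174, 0.686, -0.173, 0.685]
force: [0.8, 0.4, -0.9]
grip_width: 17.8
```

Call:
{"fn": "jog_arm", "kwargs": {
  "steps": [0, 0, 0, 0, 0, 0, 0, 0, 0, 0, 0, 0]
}}

```text
t: 11.38
tool_pos: [428.5, -262.9, 212.9]
orientation: [0.174, 0.686, -0.173, 0.685]
force: [-0.2, 0.2, -2.2]
grip_width: 17.4
```

Run:
```python
from h import *
plan((592.8,2.3,208),69.5,2)
q,e=viewer.read_camera('side')
cv2.imwrite('pics/c2.png',cv2.resize(q[80:260,330:510],(600,600),interpolation=2))
```

```text
t 11.38 pos [ 428.5 -262.9  212.9] jaw 61.6 q [-0.68 -0.01  0.    1.59  0.   -0.19] w 17.4 F [-0.2  0.2 -2.2]
1 [  2.7 155.7   9.2] [-3.94 -0.1  -0.1 ]
2 [  2.4 154.7  19.9] [-3.94  0.    0.  ]
```

View pics/c2.png

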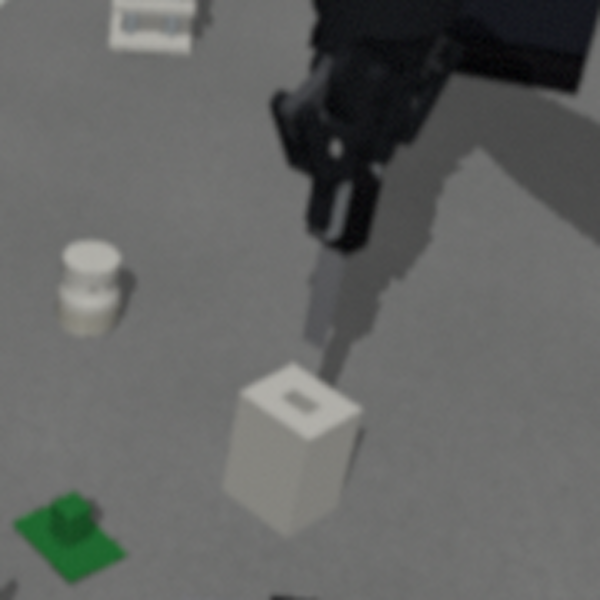

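The gauge is drawn and hangs straight, with its tip at about (318,340), clear of the stand. I carry it to the clamp.

Call:
{"fn": "jog_arm", "kwargs": {
  "steps": [0, 30, 2, -1, 0, 0, 0, 65, 4, -2, 0, 0, 0, 100, 6, -3, 0, 0, 0, 135, 8, -3.9, 0, 0, 0, 155.7, 9.2, -3.9, 0, 0]
}}

```text
t: 11.85
tool_pos: [509.9, -126.4, 209.3]
orientation: [0.151, 0.694, -0.147, 0.688]
force: [0.2, -0.4, -1.8]
grip_width: 17.1
```

Call:
{"fn": "jog_arm", "kwargs": {
  "steps": [0, 35, 4, -1, 0, 0, 0, 75, 9, -2, 0, 0, 0, 115, 15, -3, 0, 0, 0, 145, 19, -3.9, 0, 0, 0, 154.7, 19.9, -3.9, 0, 0]
}}

```text
t: 12.27
tool_pos: [592.5, 7.0, 208.8]
orientation: [0.126, 0.699, -0.123, 0.693]
force: [0.2, -0.2, -0.9]
grip_width: 17.0
```

Call:
{"fn": "jog_arm", "kwargs": {
  "steps": [0, 0, 0, 0, 0, 0, 0, 0, 0, 0, 0, 0, 0, 0, 0, 0, 0, 0]
}}

```text
t: 12.52
tool_pos: [591.1, 1.6, 211.4]
orientation: [0.127, 0.698, -0.126, 0.694]
force: [0.7, 1.0, -0.7]
grip_width: 17.7
```

Run:
```python
from h import *
go((592.8,2.3,195),69.5)
p,d=viewer.read_camera('top')
q,e=viewer.read_camera('side');np.save('s2.npy',q);np.save('s2d.npy',e)
cv2.imwrite('pics/d1.png',np.hstack([cv2.resize(p[190:290,250:350],(400,400),interpolation=2),cv2.resize(q[180:310,230:360],(400,400),interpolation=2)]))
```

```text
t 12.52 pos [591.1   1.6 211.4] jaw 69.3 -> 69.5 q6 0.25 w 17.7 F [ 0.7  1.  -0.7]
   step [16.4  1.3  1.4] [-0.15 -0.34 -0.05] rows>= 0.4
```

View pics/d1.png

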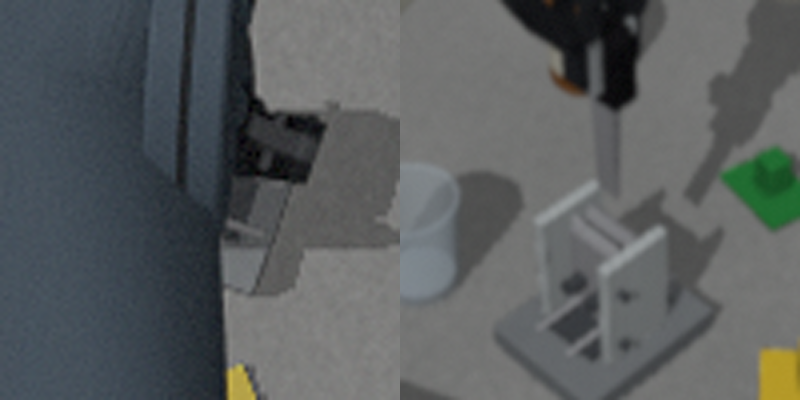

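In the side view the blade is above the clamp with its tip at about (610,195) in the crop. I check the offset between camera and robot on the blade itself.

Run:
```python
from h import *
S=cloud('side',np.load('s2d.npy'))
s=robot.get_state();print(np.round(s['tool_pos'],1))
a=np.radians(-20.5);ex=np.array([np.cos(a),np.sin(a)]);ey=np.array([-ex[1],ex[0]])
T=np.array([591.8,2.0])
for lo in range(124,208,6):
    m=(S[...,2]>=lo)&(S[...,2]<lo+6)&(abs(S[...,0]-592)<25)&(abs(S[...,1]-4)<25)
    if m.sum()>3:
        Q=S[m][:,:2]; print(lo,m.sum(),np.round(Q.mean(0),1),'X',np.round(np.percentile((Q-T)@ex,[5,50,95]),1),'Y',np.round(np.percentile((Q-T)@ey,[5,50,95]),1))
```

```text
[591.6   1.2 212.4]
124 4 [588.9   3.1] X [-6.6 -3.1  0.4] Y [-0.3 -0.   0.2]
130 16 [589.7   3.6] X [-10.2  -2.5   5.6] Y [0.2 0.7 1.5]
136 15 [589.7   4. ] X [-10.6  -1.9   4.1] Y [0.1 1.1 2.6]
142 19 [587.8   4.5] X [-10.4  -6.7   3.9] Y [-0.5  1.3  2.2]
148 18 [587.1   4.3] X [-10.5  -6.    1.2] Y [-3.2  1.1  2. ]
154 20 [588.2   3.7] X [-9.6 -5.9  5.1] Y [-3.5  1.2  2.1]
160 22 [588.7   4.5] X [-9.9 -5.   5.5] Y [-1.9  1.6  3.2]
166 22 [588.1   4.5] X [-10.7  -5.4   5.3] Y [-2.6  1.8  3.2]
172 21 [586.6   5.2] X [-11.   -8.6   1.3] Y [-2.5  1.9  3. ]
178 27 [588.    4.9] X [-10.6  -5.5   3.7] Y [-3.4  2.3  3.1]
184 22 [587.5   5.1] X [-10.8  -7.6   5.5] Y [-3.3  2.5  3.5]
190 25 [588.    5.6] X [-10.7  -5.6   4.2] Y [-2.7  2.8  3.8]
196 9 [589.4   6.4] X [-10.4  -2.9   3.1] Y [2.6 3.3 3.9]
202 20 [578.8  10.9] X [-19.6 -18.2  -5.6] Y [-5.4  6.9  8.9]
```

Call:
{"fn": "jog_arm", "kwargs": {
  "steps": [8, 1.5, 2, 0, -0.3, 0, 16, 1.5, 2, 0, -0.3, 0, 24, 1.5, 2, 0, -0.3, 0, 24, 1.5, 2, 0, -0.3, 0, 24, 1.5, 2, 0, -0.3, 0]
}}

```text
t: 13.03
tool_pos: [593.7, 3.4, 187.2]
orientation: [0.127, 0.696, -0.126, 0.695]
force: [-0.6, -0.8, -0.6]
grip_width: 17.3
```

Call:
{"fn": "jog_arm", "kwargs": {
  "steps": [0, 0, 0, 0, 0, 0, 0, 0, 0, 0, 0, 0]
}}

```text
t: 13.2
tool_pos: [594.9, 3.5, 189.1]
orientation: [0.127, 0.695, -0.126, 0.697]
force: [0.1, 0.5, -0.7]
grip_width: 17.1
```

Run:
```python
from h import *
go((593.5,3.5,185),69.5)
q,e=viewer.read_camera('side');np.save('s3.npy',q)
cv2.imwrite('pics/d2.png',cv2.resize(q[220:290,260:330],(600,600),interpolation=2))
```

```text
t 13.2 pos [594.9   3.5 189.1] jaw 69.4 -> 69.5 q6 0.25 w 17.1 F [ 0.1  0.5 -0.7]
   step [ 4.1 -0.5 -1.3] [-0.08  0.14 -0.15] rows>= 0.1
```

View pics/d2.png

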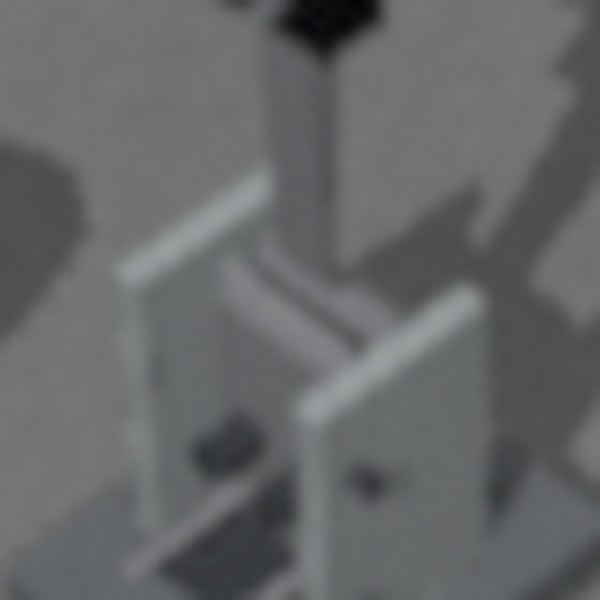

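The tip's lower edge, centred at about (305,268), sits right above the dark gap line, which runs from (260,255) to (365,345). I lower it stepwise and watch the force.

Call:
{"fn": "jog_arm", "kwargs": {
  "steps": [5, 0, 0, 0, 0, 0, 10, 0, 0, 0, 0, 0, 14, 0, 0, 0, 0, 0, 17, 0, 0, 0, 0, 0, 19, 0, 0, 0, 0, 0]
}}

```text
t: 13.67
tool_pos: [594.3, 3.7, 168.7]
orientation: [0.127, 0.695, -0.126, 0.696]
force: [-0.4, 0.1, -1.8]
grip_width: 17.6
```

Call:
{"fn": "jog_arm", "kwargs": {
  "steps": [1, 0, 0, 0, 0, 0, 3, 0, 0, 0, 0, 0, 4, 0, 0, 0, 0, 0, 5, 0, 0, 0, 0, 0, 5, 0, 0, 0, 0, 0]
}}

```text
t: 14.08
tool_pos: [594.7, 3.5, 164.6]
orientation: [0.127, 0.695, -0.126, 0.696]
force: [-0.6, -0.5, -1.2]
grip_width: 17.2
```

Call:
{"fn": "jog_arm", "kwargs": {
  "steps": [1, 0, 0, 0, 0, 0, 2, 0, 0, 0, 0, 0, 3, 0, 0, 0, 0, 0, 4, 0, 0, 0, 0, 0, 4, 0, 0, 0, 0, 0]
}}

```text
t: 14.5
tool_pos: [594.8, 3.5, 160.6]
orientation: [0.127, 0.695, -0.126, 0.697]
force: [0.5, 0.2, -1.4]
grip_width: 17.7
```

Call:
{"fn": "jog_arm", "kwargs": {
  "steps": [1, 0, 0, 0, 0, 0, 2, 0, 0, 0, 0, 0, 3, 0, 0, 0, 0, 0, 4, 0, 0, 0, 0, 0, 4, 0, 0, 0, 0, 0]
}}

```text
t: 14.92
tool_pos: [595.0, 3.6, 156.9]
orientation: [0.127, 0.695, -0.125, 0.697]
force: [0.2, -0.1, 0.5]
grip_width: 17.2
```

Call:
{"fn": "jog_arm", "kwargs": {
  "steps": [1, 0, 0, 0, 0, 0, 2, 0, 0, 0, 0, 0, 3, 0, 0, 0, 0, 0, 4, 0, 0, 0, 0, 0, 4, 0, 0, 0, 0, 0]
}}

```text
t: 15.33
tool_pos: [595.1, 3.6, 152.9]
orientation: [0.127, 0.695, -0.125, 0.697]
force: [0.8, 0.7, 1.6]
grip_width: 17.5
```

Call:
{"fn": "jog_arm", "kwargs": {
  "steps": [1, 0, 0, 0, 0, 0, 2, 0, 0, 0, 0, 0, 3, 0, 0, 0, 0, 0, 3, 0, 0, 0, 0, 0, 3, 0, 0, 0, 0, 0]
}}

```text
t: 15.75
tool_pos: [595.0, 3.5, 149.9]
orientation: [0.127, 0.695, -0.126, 0.697]
force: [0.9, 0.3, 3.5]
grip_width: 16.9
```

Call:
{"fn": "jog_arm", "kwargs": {
  "steps": [1, 0, 0, 0, 0, 0, 2, 0, 0, 0, 0, 0, 3, 0, 0, 0, 0, 0, 3, 0, 0, 0, 0, 0, 3, 0, 0, 0, 0, 0]
}}

```text
t: 16.17
tool_pos: [594.9, 3.5, 146.8]
orientation: [0.127, 0.695, -0.126, 0.697]
force: [0.7, 0.1, 5.3]
grip_width: 17.2
```

Call:
{"fn": "jog_arm", "kwargs": {
  "steps": [1, 0, 0, 0, 0, 0, 1, 0, 0, 0, 0, 0, 1, 0, 0, 0, 0, 0, 1, 0, 0, 0, 0, 0, 1, 0, 0, 0, 0, 0]
}}

```text
t: 16.58
tool_pos: [595.0, 3.5, 145.9]
orientation: [0.127, 0.695, -0.126, 0.697]
force: [1.2, 0.4, 5.5]
grip_width: 17.6
```

Call:
{"fn": "jog_arm", "kwargs": {
  "steps": [0, 0, 0, 0, 0, 0, 0, 0, 0, 0, 0, 0, 0, 0, 0, 0, 0, 0, 0, 0, 0, 0, 0, 0]
}}

```text
t: 16.92
tool_pos: [594.9, 3.5, 145.8]
orientation: [0.127, 0.695, -0.126, 0.697]
force: [-0.0, 0.7, 5.4]
grip_width: 17.4
```

Run:
```python
from h import *
for i in range(3):
    q,e=viewer.read_camera('side');go((595,3.5,146),69.5)
cv2.imwrite('pics/e1.png',cv2.resize(q[200:300,240:340],(600,600),interpolation=2))
cv2.imwrite('pics/e2.png',q)
```

```text
t 16.97 pos [595.    3.6 145.9] jaw 69.4 -> 69.5 q6 0.25 w 17.2 F [-0.2 -0.2  5.3]
   step [-0.1 -0.   0.1] [-0.08  0.13 -0.15] rows>= 0.0
t 17.02 pos [594.9   3.5 145.9] jaw 69.4 -> 69.5 q6 0.25 w 17.6 F [0.7 0.1 5.1]
   step [-0.1  0.   0.1] [-0.08  0.12 -0.15] rows>= 0.0
t 17.07 pos [594.9   3.5 145.9] jaw 69.4 -> 69.5 q6 0.25 w 17.1 F [ 0.  -0.4  4.4]
   step [-0.1 -0.   0.1] [-0.08  0.12 -0.15] rows>= 0.0
```

View pics/e1.png

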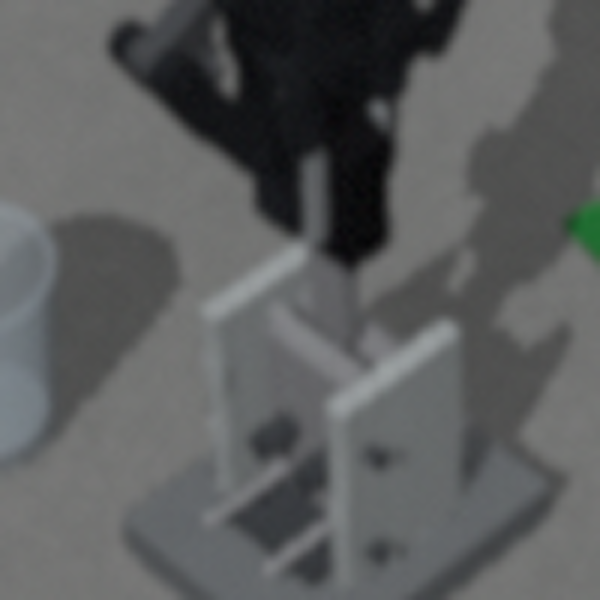

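View pics/e2.png

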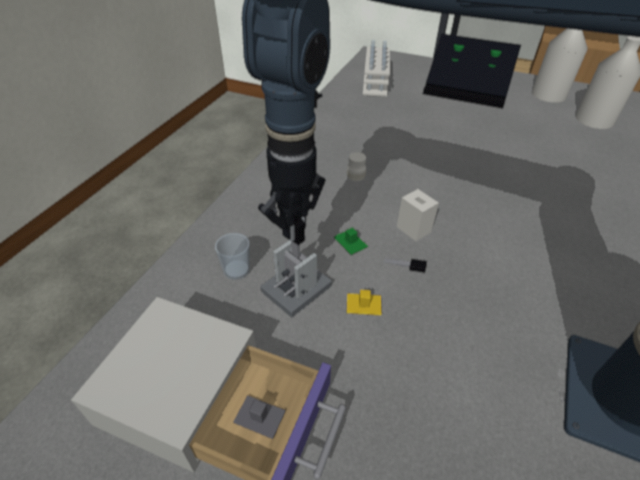

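The blade is seated between the plates at about (325,320) in the crop. The cap is in the drawer, and the beaker and jar have not moved. The push is about 6.5 N against the free-hanging reading, near the middle of the snug range, so I hand in.

```bash
python3 -c "
from h import *
print(workorder.finish_job()); s=robot.get_state(); print(s['t'],s['force'],s['tool_pos'],s['grip_width'])"
```

```text
the job is handed in; nothing more can be done
None
the job is handed in; nothing more can be done
```

I handed the job in at about 17 s of the 58 s allowed. The cap lies in the drawer, and the gauge is held by its handle with the blade snug between the plates. No verdict came back, so these are my own last checks.

- **Cap:** I lowered it until it touched the drawer floor (5.5 N), then let go. Pictures afterwards show it lying flat there.
- **Gauge:** The tip is about 29 mm below the throat, after about 11 mm of travel from where the drag began. By the blade's taper that puts the sprung plate back roughly 0.9 mm.
- **Push and hold:** The push was about 5.5–6.5 N above the free-hanging reading. It eased slightly while holding (raw reading 5.5 N to 4.4 N, within the noise). The tool was upright to under 1°, with the handle gripped at about 17 mm.
- **Bystanders:** The beaker and jar look unmoved in the last side picture. The arm hid the bottle there, so I could not re-check it. It stood in its place at about 9 s, and I felt no unexpected contact after that.
- **Disagreement:** The two cameras differed by 2–4 mm on the clamp's position. I checked the side camera against the held blade, used a compromise, and the blade went in with no noticeable side force.

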